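# Lay a standing half-core stick back down in its tray row

### The arm

A 7-joint arm with a two-finger parallel gripper is mounted at the origin on the work surface. World frame = base frame: x ahead of the robot, y to its left, z up, the work surface at z = 0. Lengths are in mm, angles in rad, forces in N, time in s.
With the tool pointing down it reaches from about 425 to 925 mm from the base axis. Payload 6.8 kg.
Tool frame: the origin (TCP) lies at the very end of the fingers, on their centre line; the grasp point (between the pads) lies 19 mm behind it; z points along the fingers, y is the line along which they close (so a half turn about z gives the same grasp; the last joint's range is limited). The gripper opens to 88 mm and grips with 3 to 60 N. Pads are 20 mm wide; open, the fingers measure 115 mm over their backs; the gripper's body (75 mm by 178 mm) begins 61 mm behind the grasp point.
Start: joints at [1.042, 0.477, 0.022, 1.555, -0.011, 1.109, -0.083], TCP at [275.742, -616.128, 222.664] pointing down, gripper open.
Joint ranges: [-2.96, 2.96], [-0.34, 2.1], [-1.41, 1.46], [0.24, 2.44], [-1.37, 4.51], [0.17, 1.92], [-2.96, 2.96]. Speed limits (rad/s): [2.39, 2.39, 3.14, 3.14, 3.14, 3.14, 3.14].

### API

Orientations are given as a 3x3 rotation matrix whose columns are the frame's x, y, z axes.
In Python, from rig import readout, read_camera, job gives the robot as it stands. The module is installed in compiled form; this text tells all that it offers.
- The arm moves only by the tool move_arm, never from a script. Its argument "plan" is a list of rows, each a list of 3 entries, a list of its own where there are three numbers: the turn, a rotation vector about the tool's x, y, z in rad, then the shift along the tool's x, y, z in mm, then the opening, from -1 (shut) to 1 (fully open), so that 0 is half open. In form: [[[wx, wy, wz], [tx, ty, tz], gripper], ...]. A call has 1 to 20 rows; each row shifts and turns the commanded pose from where the row before left it, along the tool's axes as they then stand; what a row does not reach is not made up. A row lasts 1/12 s, in which the tool goes at most 41.7 mm and 7.16 degrees, less where a joint would pass 70% of its speed; a pose out of reach is approached as far as the arm can. A call with a gripper value outside its range is refused whole. The fingers move at their own pace and stop on an object; the grip force is fixed at half the most. Time passes only in rows, so rows that do not move let the fingers close. It gives the time, the measured TCP pose, the force, the opening and the grip force at its end, in the units of the state.
- readout.observe(): the state, without advancing time (a new reading comes with each control period).
- read_camera(name): name is "scene" or "top"; returns a dict with "frame" (384x512x3 uint8, blue, green, red), "range_z" (384x512 float32, mm along the optical axis (not along the pixel's ray), 0 where there is no reading), "mtx" (3x3 intrinsics, pixels), "R" (3x3) and "t" (3): a world point X has camera coordinates R X + t. Camera axes: x right, y down, z forward; pixel columns grow to the right and rows downward; lengths in mm; the calibration is good to about 2 mm. A picture is of the moment at which its call begins.
- job.sign_off(): hands the job in; it is judged then, once.
The state is a dict: "t": time; "joints": joint angles; "joint_velocities": joint speeds; "joint_torque": joint torques, N m; "tcp_pos": TCP position; "eef_rot": TCP orientation; "ft_force": force on the tool from outside, world axes, zero at the start; "torque": the same for the moment, N m; "width": opening from 0.0 (shut) to 1.0 (fully open); "grasp_force": force on a finger pad.
Only numpy, scipy, OpenCV 4.12 (cv2) and the standard library are available. Lean on these libraries where they do the work, as an engineer would, in place of code of your own. Each camera call takes 0.05 s, during which the arm holds its last target. There are 200 camera calls.

### The job

Lay the tall sawn half-core stick that stands on end beside the yellow depth block in the core tray back down in its row, cut face down like the rest: tip it over, away from the block, and let it down gently without letting it drop. Then push it along the row until its foot end butts against the yellow block, and take the hand away. Only push and steady it with the fingers, never pick it up, and leave the bottle, the short core stub and the hand lens in the tray where they are.

Things in the scene. Friction and masses are not known exactly. Their poses are not given: they have to be found in the camera images.
- core: Stick to lay down: half cylinder of dark grey-green stone, 63.5 mm wide, 32 mm thick, 180 mm long, 0.58 to 0.96 kg. Origin: foot end (it stands on it), mid-width and mid-thickness. z runs along it, foot to top; its flat paler cut face looks to its -y, away from the block; round back to +y, 4 to 30 mm from the block's face. Tipped beyond some 8 degrees it falls by itself, slamming down if nothing holds it.
- core_mid (a point): The middle of the stick: 90 mm from each end, at mid-width and mid-thickness (16 mm from the cut face).
- block: Yellow wooden depth block, fixed, backed by core already laid: 66 mm wide, 22 mm thick along the row, 34 mm high. Origin: on the row floor, mid-width of the row, in the plane of its free face. z up, x across the row, y along it: block and laid core lie on the +y side; to -y the row is free for at least 0.36 m but for the stick. Its row is either of the middle two of four; the other one is full of core.
- tray: Timber core tray, fixed, 370 mm wide (x), 1050 mm long (y), on a roller conveyor. Origin: centre of its underside, 60 mm above the bench; row floors lie 12 mm higher, at world height 72 mm. Four rows along y, 70 mm wide, 88 mm apart centre to centre (at x = -132, -44, 44, 132 mm), between rails 18 mm wide and 36 mm high above the row floor; laid core stands 32 mm high, end boards 40 mm.
- stub: Bystander: a short half-core stub standing on end in the tray row farthest from the robot, 63.5 mm wide, 32 mm thick, 95 mm tall; origin at its foot, mid-width and mid-thickness.
- acid: Bystander: a small white dropper bottle with a red cap, 34 mm in diameter, 98 mm tall, standing in the tray row nearest the robot; origin at the centre of its base.
- lens: Bystander: a folded steel hand lens, 22 by 34 by 17 mm, lying on the floor of the tray row nearest the robot; origin at the centre of its underside.

How it is judged:
By the outcome, as a careful person would: the job done as asked, in the order asked, and still so for the second after the job is handed in, with the robot touching nothing.
It also fails if it takes over 61 s, if anything falls off the work surface, if the arm or the gripper's body presses on something with over 40 N, if the wrist force passes 120 N, or if a joint passes its speed limit or range.

## Working session

There is one attempt and no reset: what is moved stays moved. The work goes in short steps, Python scripts to look and compute and a tool call to move; the robot and the scene stay as the last step left them, time stands still between calls to the robot, and variables do not carry over. Pictures are saved under pics/ and viewed, at most 10 in all, crops included, and the job is handed in when it is done.

Besides the shell and the picture viewer there is one more tool, called after "Emit:" as name(argument=value, ...) on one line, values as JSON. move_arm: Moves the arm, as the interface text tells. Its arguments: {"type":"object","properties":{"plan":{"type":"array","items":{"type":"array"}}},"required":["plan"]}

```bash
mkdir -p pics; cat > h.py <<'E'
import numpy as np, cv2
from rig import readout, read_camera, job
def pts(c):
    h,w=c["range_z"].shape; v,u=np.mgrid[:h,:w]; z=c["range_z"].astype(float)
    K=c["mtx"]; p=np.stack([(u-K[0,2])/K[0,0]*z,(v-K[1,2])/K[1,1]*z,z],-1)
    return (p-c["t"])@c["R"]
E
python3 - <<'E'
from h import *
s=readout.observe(); print(s)
for n in("scene","top"):
    c=read_camera(n); cv2.imwrite(f"pics/{n}0.png",c["frame"]); np.savez(f"{n}0.npz",**c); print(n,-c["R"].T@c["t"], c["R"])
E
```

```text
{'t': 0.0, 'joints': array([ 1.04190276,  0.47775442,  0.02235541,  1.55645163, -0.01148515,
        1.10924607, -0.08309575]), 'joint_velocities': array([-0.00056104,  0.00173319, -0.00061166, -0.00093608,  0.00080316,
        0.00145433, -0.0002345 ]), 'joint_torque': array([-1.16053245e-03, -5.82839763e+01,  1.53423909e+00, -2.72605741e+01,
       -5.43117709e-02,  1.69833109e-02,  2.13154199e-04]), 'tcp_pos': array([ 275.46141906, -615.5923561 ,  221.71256365]), 'eef_rot': array([[ 9.12757428e-01,  4.08501131e-01, -8.38957336e-04],
       [ 4.08501966e-01, -9.12756184e-01,  1.51415751e-03],
       [-1.47228439e-04, -1.72477424e-03, -9.99998502e-01]]), 'ft_force': array([-0.53688882,  0.39388437, -0.62716623]), 'torque': array([-0.05991633, -0.02717373, -0.04334013]), 'grasp_force': 0.0, 'width': 1.0027632195242953}
scene [894.16976057 611.43039117 834.80392491] [[-0.88805311  0.45955841  0.01295144]
 [ 0.31269236  0.62442038 -0.7157672 ]
 [-0.33702398 -0.63158947 -0.69821886]]
top [489.75633091  -8.28484069 923.18514192] [[-0.02300477 -0.99961181  0.01571652]
 [-0.99560231  0.02147883 -0.09118501]
 [ 0.09081204 -0.01774509 -0.99570994]]
```

View pics/scene0.png

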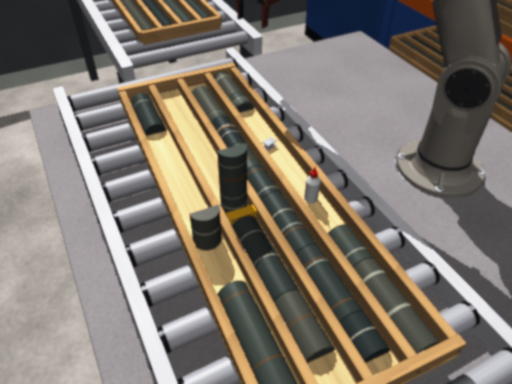

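View pics/top0.png

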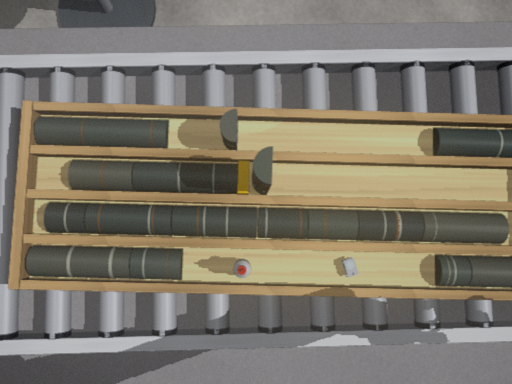

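The scene view shows the stick at about (233,178), the block at (240,212), the stub at (206,228), the bottle at (312,185) and the lens at (268,143). In the top view the stick top is at about (263,167), the block at (243,177), the stub at (230,128), the bottle at (242,268) and the lens at (349,267). The free row runs to image right (-y).

```bash
python3 - <<'E'
from h import *
c=dict(np.load("top0.npz")); P=pts(c); c2=dict(np.load("scene0.npz")); P2=pts(c2)
np.set_printoptions(precision=1,suppress=True)
def region(P,lo,hi,m=None):
    k=np.all((P>lo)&(P<hi),-1); return P[k]
for (v,u) in [(167,264),(177,243),(128,231),(268,242),(267,349),(185,400),(177,200),(151,350),(198,350),(239,350)]: print((v,u),P[v,u])
# stick top
for nm,Q in(("top",P),("scene",P2)):
    q=region(Q,[450,-100,235],[700,100,270]); print(nm,len(q),q.min(0),q.max(0),np.median(q,0))
    if len(q)>10: print(cv2.minAreaRect(q[:,:2].astype(np.float32)))
    # body silhouette scene
    q=region(Q,[520,-90,120],[600,60,270]); print("body",len(q),q.min(0),q.max(0))
# block yellow
hsv=cv2.cvtColor(c["frame"],cv2.COLOR_BGR2HSV); k=(hsv[...,1]>200)&(hsv[...,0]>18)&(hsv[...,0]<32)&(P[...,2]>95)
print("block",k.sum(),P[k].min(0),P[k].max(0),cv2.minAreaRect(P[k][:,:2].astype(np.float32)))
# rails: height band for yaw
k=(P[...,2]>103)&(P[...,2]<113)&(abs(P[...,1])<500)
for v0 in(151,198):
    kk=k.copy(); kk[:v0-14]=0; kk[v0+14:]=0; kk[:,:300]=0; kk[:,420:]=0
    q=P[kk]; 
    a=np.polyfit(q[:,1],q[:,0],1); print("rail",len(q),a, q[:,0].min(),q[:,0].max(),np.median(q[:,2]))
q=region(P,[300,-480,150],[700,480,200]);
for v,u in [(128,231),(268,242),(267,349)]:
    s=P[v-12:v+13,u-14:u+15].reshape(-1,3); s=s[s[:,2]>(150 if u==231 else 80)]; print(s.min(0),s.max(0),np.median(s,0))
f=cv2.resize(c["frame"][110:220,190:310],None,fx=6,fy=5.4,interpolation=cv2.INTER_CUBIC); cv2.imwrite("pics/crop1.png",f)
E
```

```text
(167, 264) [489.8  -8.3 923.2]
(177, 243) [607.8  -5.9 106.5]
(128, 231) [690.6  14.2 169.4]
(268, 242) [433.5  -0.7 159.1]
(267, 349) [ 425.1 -213.3   88.2]
(185, 400) [ 589.  -329.7   75.2]
(177, 200) [609.8  79.2 105.4]
(151, 350) [ 662.9 -230.    72.2]
(198, 350) [ 561.3 -216.2  108.8]
(239, 350) [ 480.5 -219.2   82.5]
top 620 [574.5 -56.8 235.7] [637.3 -23.1 257.4] [605.8 -41.6 252.8]
((606.7630615234375, -39.046897888183594), (31.951507568359375, 62.795772552490234), 86.32097625732422)
body 394 [574.3 -53.9 120.3] [599.9 -23.9 257.4]
scene 439 [573.6 -56.4 235.2] [637.8 -20.2 255. ] [611.  -34.9 251.1]
((606.6067504882812, -38.16753387451172), (35.53411102294922, 63.87791442871094), 86.13642883300781)
body 380 [573.6 -54.8 120.4] [600.  -20.2 254.3]
block 83 [576.1 -13.9  99.4] [637.7   4.6 110.5] ((606.8463134765625, -5.911203384399414), (17.905681610107422, 61.261260986328125), 86.63692474365234)
rail 1107 [  0.  653.1] 627.5274171830491 655.5346507160355 108.98649842069696
rail 1103 [  0.  565.3] 540.5893761153103 567.5041192693295 108.96525655475317
[489.8  -8.3 152.6] [714.3  34.6 923.2] [692.8  17.8 167.9]
[414.4 -16.   85. ] [489.8  14.8 923.2] [433.   -0.7 136. ]
[ 407.3 -231.4   81.2] [489.8  -8.3 923.2] [ 425.2 -216.7   90.1]
```

View pics/crop1.png

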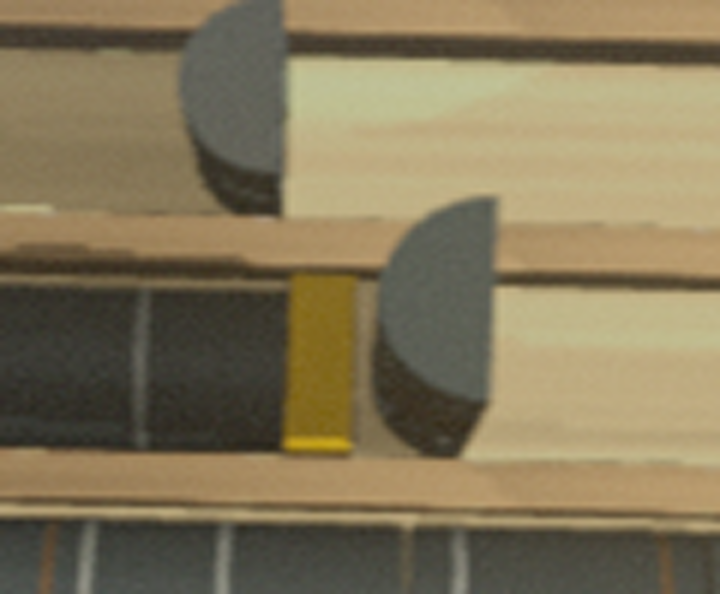

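The crop shows the stick top as a half disc with its cut face at column ~495 (image right, -y) and apex at ~378. The block sits at columns 288-355, leaving a gap of about 8 mm. The heights check out: stick top 252, block 106, rails 109. First I'll turn the hand in line with the row and lift it.

Emit:
move_arm(plan=[[[0,0,0.12],[0,0,-20],1],[[0,0,0.12],[0,0,-20],1],[[0,0,0.12],[0,0,-20],1],[[0,0,0.11],[0,0,-20],1],[[0,0,0],[0,0,0],1]])

```text
t: 0.52
tcp_pos: [276.5, -617.7, 306.8]
eef_rot: [[0.999, -0.054, 0.003], [-0.054, -0.999, -0.005], [0.003, 0.005, -1.0]]
ft_force: [0.3, 0.1, 0.1]
width: 1.0
grasp_force: 0.0
```

```bash
python3 - <<'E'
from h import *
c=dict(np.load("top0.npz")); P=pts(c)
s=readout.observe(); R=s["eef_rot"]; print(s["tcp_pos"],R.round(4).tolist())
k=(P[...,2]>105)&(P[...,2]<113)
for v0 in(151,198,240):
    q=[]
    for u in range(290,420):   # mid of rail top per column
        col=P[v0-14:v0+15,u]; kk=k[v0-14:v0+15,u]
        if kk.sum()>2: q.append(col[kk].mean(0))
    q=np.array(q); v=cv2.fitLine(q[:,:2].astype(np.float32),cv2.DIST_HUBER,0,.01,.01).ravel(); print("rail",len(q),"dx/dy %.4f"%(v[0]/v[1]),"x at y=-40: %.1f"%(v[2]+(-40-v[3])*v[0]/v[1]))
q=P[np.all((P>[560,-70,247])&(P<[650,0,262]),-1)]
# cut-face edge: min y per x bin
e=[]
for x in range(578,636,4):
    b=q[abs(q[:,0]-x)<2]
    if len(b): e.append((x,b[:,1].min()))
e=np.array(e); print("cut edge",np.polyfit(e[:,0],e[:,1],1), "y at 607",np.polyval(np.polyfit(e[:,0],e[:,1],1),607))
goal=np.array([606.7,-39,300]); print("shift tool",R.T@(goal-s["tcp_pos"]))
E
```

```text
[ 276.48421293 -617.72102856  306.78821687] [[0.9985, -0.0541, 0.0028], [-0.054, -0.9985, -0.0054], [0.0031, 0.0053, -1.0]]
rail 130 dx/dy 0.0472 x at y=-40: 651.1
rail 130 dx/dy 0.0475 x at y=-40: 563.3
rail 130 dx/dy 0.0211 x at y=-40: 473.2
cut edge [ -0.05513147 -20.86142107] y at 607 -54.32622194915375
shift tool [ 298.43787994 -595.75200178    4.57810141]
```

Emit:
move_arm(plan=[[[0,0,0],[28,-35,0],1],[[0,0,0],[28,-35,0],1],[[0,0,0],[28,-35,0],1],[[0,0,0],[28,-35,0],1],[[0,0,0],[28,-35,0],1],[[0,0,0],[28,-35,0],1],[[0,0,0],[28,-35,0],1],[[0,0,0],[28,-35,0],1],[[0,0,0],[28,-35,0],1],[[0,0,0],[28,-35,0],1],[[0.12,0,0],[0,0,0],1],[[0.12,0,0],[0,0,0],1],[[0.12,0,0],[0,0,0],1],[[0.12,0,0],[0,0,0],1],[[0.12,0,0],[0,0,0],1],[[0,0,0],[0,0,150],1],[[0,0,0],[0,0,0],1]])

```text
t: 1.93
tcp_pos: [549.1, -277.2, 260.2]
eef_rot: [[0.999, -0.045, 0.018], [-0.047, -0.819, 0.572], [-0.011, -0.572, -0.82]]
ft_force: [-0.4, 1.9, -1.6]
width: 0.999
grasp_force: 0.0
```

```bash
python3 - <<'E'
from h import *
s=readout.observe(); print(s["joints"].round(2),s["tcp_pos"])
E
```

```text
[ 0.7   0.57 -0.11  1.45 -0.45  1.48 -0.9 ] [ 549.10326695 -277.23245389  260.24018016]
```

Emit:
move_arm(plan=[[[-0.12,0,0],[0,0,-20],1],[[-0.12,0,0],[0,0,-20],1],[[-0.12,0,0],[0,0,0],1],[[-0.12,0,0],[0,0,0],1],[[-0.12,0,0],[0,0,0],1],[[0,0,0],[7,-35,0],1],[[0,0,0],[7,-35,0],1],[[0,0,0],[7,-35,0],1],[[0,0,0],[7,-35,0],1],[[0,0,0],[7,-35,0],1],[[0,0,0],[5,-35,0],1],[[0,0,0],[0,0,0],1],[[0,0,0],[0,0,0],1]])

```text
t: 3.02
tcp_pos: [602.9, -89.4, 303.7]
eef_rot: [[0.999, -0.042, 0.001], [-0.042, -0.999, 0.001], [0.001, -0.001, -1.0]]
ft_force: [-0.4, 0.0, -0.3]
width: 1.003
grasp_force: 0.0
```

```bash
python3 - <<'E'
from h import *
s=readout.observe(); R=s["eef_rot"]; print(s["tcp_pos"],R.T@(np.array([606.7,-38.5,300])-s["tcp_pos"]),R.round(3).tolist(),s["ft_force"])
E
```

```text
[602.94558136 -89.38461428 303.7003824 ] [  1.63254941 -50.99423303   3.73569807] [[0.999, -0.042, 0.001], [-0.042, -0.999, 0.001], [0.001, -0.001, -1.0]] [-0.36101298  0.00221951 -0.27354614]
```

Emit:
move_arm(plan=[[[0,0,0],[1.6,-26,0],1],[[0,0,0],[0,-25,0],1],[[0,0,0],[0,0,0],1],[[0,0,0],[0,0,20],1],[[0,0,0],[0,0,20],1],[[0,0,0],[0,0,20],1],[[0,0,0],[0,0,20],1],[[0,0,0],[0,0,5],1],[[0,0,0],[0,0,0],0.14],[[0,0,0],[0,0,0],0.14],[[0,0,0],[0,0,0],0.14],[[0,0,0],[0,0,0],0.14],[[0,0,0],[0,0,0],0.14]])

```text
t: 4.1
tcp_pos: [606.9, -42.4, 218.7]
eef_rot: [[0.999, -0.049, 0.002], [-0.049, -0.999, -0.0], [0.002, 0.0, -1.0]]
ft_force: [-0.6, -0.8, 0.1]
width: 0.659
grasp_force: 0.0
```

```bash
python3 - <<'E'
from h import *
s=readout.observe(); print(s["tcp_pos"],s["width"]*88,s["ft_force"])
c=read_camera("scene"); cv2.imwrite("pics/s1.png",cv2.resize(c["frame"][60:310,120:400],None,fx=2.6,fy=2.4))
E
```

```text
[606.89190512 -42.41182894 218.7265577 ] 57.99674762515582 [-0.55474407 -0.81624042  0.09100515]
```

View pics/s1.png

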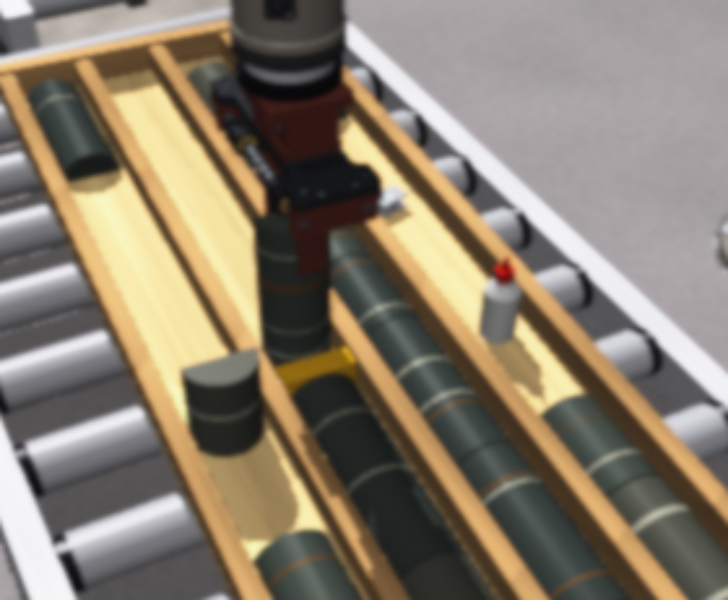

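The hand straddles the stick top at about (300,210), with one finger behind it and one in front. I'll narrow the straddle without gripping, then start tipping.

Emit:
move_arm(plan=[[[0,0,0],[0,0,0],-0.03],[[0,0,0],[0,0,0],-0.03],[[0,0,0],[0,0,0],-0.03],[[0,0,0],[0,0,0],-0.03],[[0,0,0],[0,1,0],-0.03],[[0,0,0],[0,1.5,0],-0.03],[[0.01,0,0],[0,1.5,0],-0.03],[[0.01,0,0],[0,1.5,0],-0.03],[[0.01,0,0],[0,1.5,0],-0.03],[[0.01,0,0],[0,1.5,0],-0.03],[[0.01,0,0],[0,1.5,0],-0.03],[[0.01,0,0],[0,1.5,0],-0.03],[[0,0,0],[0,0,0],-0.03]])

```text
t: 5.23
tcp_pos: [605.6, -55.2, 217.2]
eef_rot: [[0.999, -0.051, 0.003], [-0.051, -0.997, 0.06], [-0.0, -0.06, -0.998]]
ft_force: [-1.1, -0.0, -0.4]
width: 0.486
grasp_force: 0.0
```

```bash
cat >> h.py <<'E'
def st():
    s=readout.observe(); np.set_printoptions(precision=2,suppress=True)
    print("t %.2f"%s["t"],s["tcp_pos"],"phi %.1f"%np.degrees(np.arcsin(s["eef_rot"][1,2])),"w %.1f"%(s["width"]*88),s["ft_force"],s["torque"],s["grasp_force"])
def stick(n="scene",name=None):
    "cloud of stick by dark colour in row above rails/floor, seen by camera"
    c=read_camera(n); P=pts(c)
    if name: cv2.imwrite("pics/"+name,c["frame"])
    return c,P
E
python3 - <<'E'
from h import *
st()
for n in("scene","top"):
    c,P=stick(n); x=P[...,0]-607-0.047*(P[...,1]+40)
    for h in(90,120,140,160,180,200):
        k=(abs(x)<33)&(abs(P[...,2]-h)<5)&(abs(P[...,1])<250)
        q=P[k]; print(n,h,len(q),(np.percentile(q[:,1],[2,50,98]) if len(q)>3 else ''))
E
```

```text
t 5.23 [605.57 -55.22 217.19] phi 3.4 w 42.7 [-1.09 -0.04 -0.39] [ 0.    0.02 -0.01] 0.0
scene 90 690 [-36.29 133.48 246.06]
scene 120 93 [-57.1  -31.01 -25.11]
scene 140 101 [-59.35 -33.19 -27.05]
scene 160 106 [-59.11 -34.74 -28.17]
scene 180 101 [-59.53 -35.38 -29.43]
scene 200 110 [-63.91 -38.66 -32.09]
top 90 725 [-10.16 134.41 244.46]
top 120 15 [-51.3  -36.62 -27.82]
top 140 15 [-52.28 -37.8  -30.53]
top 160 15 [-54.96 -40.66 -33.58]
top 180 12 [-54.04 -44.45 -36.54]
top 200 8 [-49.44 -43.76 -39.53]
```

Emit:
move_arm(plan=[[[0.012,0,0],[0,1.5,0],-0.03],[[0.012,0,0],[0,1.5,0],-0.03],[[0.012,0,0],[0,1.5,0],-0.03],[[0.012,0,0],[0,1.5,0],-0.03],[[0.012,0,0],[0,1.5,0],-0.03],[[0.012,0,0],[0,1.5,0],-0.03],[[0.012,0,0],[0,1.5,0],-0.03],[[0.012,0,0],[0,1.5,0],-0.03],[[0.012,0,0],[0,1.5,0],-0.03],[[0.012,0,0],[0,1.5,0],-0.03],[[0,0,0],[0,0,0],-0.03]])

```text
t: 6.25
tcp_pos: [604.8, -70.1, 215.3]
eef_rot: [[0.999, -0.05, 0.009], [-0.051, -0.983, 0.179], [-0.0, -0.179, -0.984]]
ft_force: [0.6, -0.2, -0.1]
width: 0.488
grasp_force: 0.1
```

```bash
cat >> h.py <<'E'
def prof():
    st(); c,P=stick("scene"); x=P[...,0]-607-0.047*(P[...,1]+40)
    k=(abs(x)<33)&(P[...,2]>112)&(P[...,2]<240)&(P[...,1]>-260)&(P[...,1]<20)
    for h in range(115,240,15):
        q=P[k&(abs(P[...,2]-h)<5)]
        if len(q)>8: print(h,len(q),np.percentile(q[:,1],[2,98]))
E
python3 - <<'E'
from h import *
prof()
E
```

```text
t 6.25 [604.81 -70.14 215.34] phi 10.3 w 42.9 [ 0.57 -0.22 -0.06] [-0.15  0.01 -0.03] 0.09757659918932404
115 76 [-63.25 -31.01]
130 106 [-67.73 -34.1 ]
145 113 [-71.67 -38.12]
160 113 [-75.2  -40.65]
175 118 [-77.58 -45.12]
190 126 [-83.59 -48.88]
205 103 [-84.42 -53.25]
220 93 [-91.22 -40.48]
235 129 [-93.44 -40.78]
```

Emit:
move_arm(plan=[[[0.03,0,0],[0,2.8,-1],0.04],[[0.03,0,0],[0,2.8,-1],0.11],[[0.03,0,0],[0,2.8,-1],0.18],[[0.03,0,0],[0,2.8,-1],0.25],[[0.03,0,0],[0,2.8,-1],0.32],[[0.03,0,0],[0,2.8,-1],0.39],[[0,0,0],[0,0,0],0.39]])

```text
t: 6.88
tcp_pos: [603.7, -88.9, 216.3]
eef_rot: [[0.999, -0.05, 0.017], [-0.053, -0.935, 0.352], [-0.001, -0.352, -0.936]]
ft_force: [0.2, -1.7, -0.6]
width: 0.693
grasp_force: 0.5
```

```bash
python3 - <<'E'
from h import *
prof()
E
```

```text
t 6.88 [603.66 -88.93 216.31] phi 20.6 w 61.0 [ 0.18 -1.68 -0.55] [-0.52  0.02  0.  ] 0.49471340111267637
115 108 [-73.05 -36.8 ]
130 135 [-78.06 -43.75]
145 125 [-83.97 -50.9 ]
160 128 [-91.65 -57.64]
175 126 [-97.04 -64.16]
190 145 [-103.7   -70.33]
205 102 [-113.94  -77.22]
220 87 [-119.76  -86.08]
235 170 [-133.47  -52.52]
```

```bash
cat >> h.py <<'E'
def pose(th,ph,d,w,p0=(-54,72)):
    a,b=np.radians([th,ph]); c=np.array(p0)+180*np.array([-np.sin(a),np.cos(a)])
    z=np.array([np.sin(b),-np.cos(b)]); y=np.array([-np.cos(b),-np.sin(b)])
    return c+d*z-w/2*y
def rows(A,B,n,p0=(-54,72)):
    "per-row turn and tool y,z shift, from state A to B (th,ph,d,w)"
    A,B=np.array(A,float),np.array(B,float)
    for i in range(n):
        s=A+(B-A)*i/n; e=A+(B-A)*(i+1)/n; b=np.radians(s[1])
        D=pose(*e,p0)-pose(*s,p0)
        print("wx %.3f ty %.2f tz %.2f g %.2f"%(np.radians(e[1]-s[1]),D@[-np.cos(b),-np.sin(b)],D@[np.sin(b),-np.cos(b)],e[3]/44-1), "th %.0f"%e[0], pose(*e,p0))
E
python3 - <<'E'
from h import *
rows((24.2,20.6,32,61),(42,33,25,88),8); rows((42,33,25,88),(62,35,22,88),9)
E
```

```text
wx 0.027 ty 4.45 tz -1.18 g 0.46 th 26 [-92.55747063 216.50094518]
wx 0.027 ty 4.47 tz -1.15 g 0.54 th 29 [-97.12542425 215.87887016]
wx 0.027 ty 4.48 tz -1.11 g 0.62 th 31 [-101.67488147  215.09348268]
wx 0.027 ty 4.50 tz -1.07 g 0.69 th 33 [-106.19952134  214.14586156]
wx 0.027 ty 4.51 tz -1.04 g 0.77 th 35 [-110.69308933  213.03733947]
wx 0.027 ty 4.52 tz -1.00 g 0.85 th 38 [-115.14940767  211.76949926]
wx 0.027 ty 4.54 tz -0.96 g 0.92 th 40 [-119.56238538  210.3441699 ]
wx 0.027 ty 4.55 tz -0.93 g 1.00 th 42 [-123.92602828  208.76342193]
wx 0.004 ty 6.78 tz 0.72 g 1.00 th 44 [-129.21691245  204.46734183]
wx 0.004 ty 6.73 tz 0.96 g 1.00 th 46 [-134.32189294  199.97577176]
wx 0.004 ty 6.68 tz 1.20 g 1.00 th 49 [-139.23358003  195.29616386]
wx 0.004 ty 6.62 tz 1.43 g 1.00 th 51 [-143.94487903  190.43625088]
wx 0.004 ty 6.54 tz 1.67 g 1.00 th 53 [-148.44900097  185.40403458]
wx 0.004 ty 6.47 tz 1.90 g 1.00 th 55 [-152.73947274  180.20777362]
wx 0.004 ty 6.38 tz 2.12 g 1.00 th 58 [-156.81014685  174.85597115]
wx 0.004 ty 6.29 tz 2.35 g 1.00 th 60 [-160.65521068  169.35736201]
wx 0.004 ty 6.18 tz 2.57 g 1.00 th 62 [-164.26919517  163.72089953]
```

Emit:
move_arm(plan=[[[0.027,0,0],[0,4.4,-1.2],0.46],[[0.027,0,0],[0,4.5,-1.1],0.54],[[0.027,0,0],[0,4.5,-1.1],0.62],[[0.027,0,0],[0,4.5,-1.1],0.69],[[0.027,0,0],[0,4.5,-1],0.77],[[0.027,0,0],[0,4.5,-1],0.85],[[0.027,0,0],[0,4.5,-1],0.92],[[0.027,0,0],[0,4.5,-0.9],1],[[0,0,0],[0,0,0],1]])

```text
t: 7.68
tcp_pos: [601.6, -124.6, 207.4]
eef_rot: [[0.999, -0.045, 0.027], [-0.052, -0.837, 0.545], [-0.002, -0.545, -0.838]]
ft_force: [1.0, -1.9, -2.4]
width: 0.995
grasp_force: 0.9
```

```bash
python3 - <<'E'
from h import *
prof()
E
```

```text
t 7.68 [ 601.64 -124.63  207.36] phi 33.0 w 87.6 [ 0.99 -1.87 -2.38] [-0.9   0.11 -0.01] 0.8824837440624833
115 127 [-90.16 -47.94]
130 171 [-104.2   -59.93]
145 171 [-117.51  -73.68]
160 166 [-130.48  -87.34]
175 159 [-147.42 -100.7 ]
190 153 [-156.99 -115.64]
205 134 [-181.88 -128.75]
220 127 [-190.91 -143.06]
235 109 [-233.74  -81.13]
```

Emit:
move_arm(plan=[[[0.004,0,0],[0,6.8,0.7],1],[[0.004,0,0],[0,6.7,1],1],[[0.004,0,0],[0,6.7,1.2],1],[[0.004,0,0],[0,6.6,1.4],1],[[0.004,0,0],[0,6.5,1.7],1],[[0.004,0,0],[0,6.5,1.9],1],[[0,0,0],[0,0,0],1]])

```text
t: 8.32
tcp_pos: [600.1, -152.4, 178.5]
eef_rot: [[0.999, -0.043, 0.027], [-0.051, -0.824, 0.564], [-0.002, -0.565, -0.825]]
ft_force: [0.5, -2.1, -3.2]
width: 1.0
grasp_force: 1.1
```

```bash
python3 - <<'E'
from h import *
prof()
E
```

```text
t 8.32 [ 600.11 -152.41  178.52] phi 34.3 w 88.0 [ 0.53 -2.08 -3.19] [-0.85  0.08 -0.02] 1.064854972064495
115 156 [-111.66  -57.09]
130 207 [-131.26  -75.62]
145 200 [-153.67  -97.49]
160 196 [-175.19 -120.81]
175 138 [-198.18 -140.08]
190 146 [-220.9 -165.9]
205 77 [-259.05 -110.37]
220 95 [-252.68 -112.21]
235 95 [-254.2  -122.47]
```

```bash
python3 - <<'E'
from h import *
print(pose(55,34.3,23,88)); rows((55,34.3,23,88),(78,35,20,88),12)
E
```

```text
[-152.13794389  181.03864392]
wx 0.001 ty 5.57 tz 1.93 g 1.00 th 57 [-155.65554944  176.30595173]
wx 0.001 ty 5.50 tz 2.11 g 1.00 th 59 [-159.00486971  171.46302494]
wx 0.001 ty 5.42 tz 2.29 g 1.00 th 61 [-162.18232158  166.51556859]
wx 0.001 ty 5.33 tz 2.46 g 1.00 th 63 [-165.18451478  161.46940433]
wx 0.001 ty 5.24 tz 2.63 g 1.00 th 65 [-168.00825567  156.33046395]
wx 0.001 ty 5.14 tz 2.80 g 1.00 th 66 [-170.65055081  151.1047827 ]
wx 0.001 ty 5.04 tz 2.97 g 1.00 th 68 [-173.10861031  145.79849259]
wx 0.001 ty 4.93 tz 3.13 g 1.00 th 70 [-175.37985095  140.41781545]
wx 0.001 ty 4.82 tz 3.29 g 1.00 th 72 [-177.46189909  134.96905606]
wx 0.001 ty 4.70 tz 3.44 g 1.00 th 74 [-179.35259328  129.45859501]
wx 0.001 ty 4.58 tz 3.59 g 1.00 th 76 [-181.04998673  123.89288161]
wx 0.001 ty 4.45 tz 3.74 g 1.00 th 78 [-182.55234946  118.27842666]
```

Emit:
move_arm(plan=[[[0.001,0,0],[0,5.6,1.7],1],[[0.001,0,0],[0,5.5,1.9],1],[[0.001,0,0],[0,5.4,2.1],1],[[0.001,0,0],[0,5.3,2.3],1],[[0.001,0,0],[0,5.2,2.4],1],[[0.001,0,0],[0,5.1,2.6],1],[[0.001,0,0],[0,5,2.8],1],[[0,0,0],[0,0,0],1]])

```text
t: 9.03
tcp_pos: [599.2, -173.3, 144.8]
eef_rot: [[0.999, -0.042, 0.027], [-0.05, -0.82, 0.57], [-0.002, -0.57, -0.821]]
ft_force: [-0.3, -1.1, -2.5]
width: 0.998
grasp_force: 1.3
```

```bash
python3 - <<'E'
from h import *
prof()
c=read_camera("scene"); cv2.imwrite("pics/s2.png",cv2.resize(c["frame"][60:310,120:400],None,fx=2.6,fy=2.4))
E
```

```text
t 9.03 [ 599.17 -173.29  144.8 ] phi 34.7 w 87.8 [-0.26 -1.1  -2.45] [-1.03  0.05  0.02] 1.2670964375138283
115 227 [-161.05  -73.06]
130 273 [-189.52 -107.4 ]
145 213 [-231.72 -141.41]
160 139 [-244.35 -182.9 ]
175 76 [-256.12 -129.74]
190 59 [-258.7  -136.11]
205 55 [-253.38 -144.96]
220 62 [-256.22 -153.27]
235 75 [-254.11 -160.1 ]
```

View pics/s2.png

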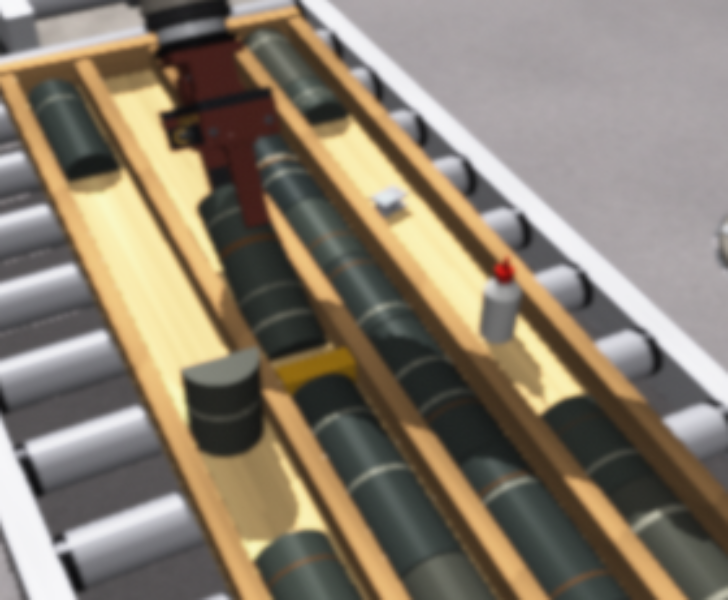

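The stick lies back on the front finger at about 67°, foot at (300,345) and top at (215,200). It is still in line with the row, and the bystanders have not moved.

```bash
python3 - <<'E'
from h import *
print(pose(66.5,34.7,22,88),pose(68,34.7,22,88)); rows((67,34.7,21,88),(85,34,15,88),12)
E
```

```text
[-170.37232607  150.73596253] [-172.1946065   146.39031694]
wx -0.001 ty 3.97 tz 2.11 g 1.00 th 68 [-173.62227626  146.11585179]
wx -0.001 ty 3.90 tz 2.22 g 1.00 th 70 [-175.56731957  142.07218388]
wx -0.001 ty 3.82 tz 2.33 g 1.00 th 72 [-177.39565068  137.9868924 ]
wx -0.001 ty 3.75 tz 2.43 g 1.00 th 73 [-179.10620396  133.86302509]
wx -0.001 ty 3.67 tz 2.53 g 1.00 th 74 [-180.69799397  129.70365654]
wx -0.001 ty 3.58 tz 2.63 g 1.00 th 76 [-182.17011612  125.51188602]
wx -0.001 ty 3.50 tz 2.72 g 1.00 th 78 [-183.52174729  121.29083542]
wx -0.001 ty 3.41 tz 2.82 g 1.00 th 79 [-184.75214641  117.04364708]
wx -0.001 ty 3.32 tz 2.91 g 1.00 th 80 [-185.86065495  112.77348163]
wx -0.001 ty 3.23 tz 3.00 g 1.00 th 82 [-186.84669735  108.48351584]
wx -0.001 ty 3.13 tz 3.08 g 1.00 th 84 [-187.70978148  104.17694042]
wx -0.001 ty 3.03 tz 3.16 g 1.00 th 85 [-188.44949891   99.85695786]
```

Emit:
move_arm(plan=[[[0,0,0],[0,4,2.1],1],[[0,0,0],[0,3.9,2.2],1],[[0,0,0],[0,3.8,2.3],1],[[0,0,0],[0,3.7,2.4],1],[[0,0,0],[0,3.6,2.5],1],[[0,0,0],[0,3.5,2.6],1],[[0,0,0],[0,3.5,2.7],1],[[0,0,0],[0,0,0],1]])

```text
t: 9.8
tcp_pos: [598.7, -184.6, 116.5]
eef_rot: [[0.999, -0.042, 0.027], [-0.05, -0.82, 0.57], [-0.001, -0.571, -0.821]]
ft_force: [0.5, -1.9, -2.7]
width: 1.001
grasp_force: 1.4
```

```bash
cat >> h.py <<'E'
def line(lo,hi,n="top"):
    "top ridge of the stick: z against y along the row middle"
    st(); c,P=stick(n); x=P[...,0]-607-0.047*(P[...,1]+40)
    for y in range(lo,hi,15):
        q=P[(abs(x)<8)&(abs(P[...,1]-y)<4)]
        if len(q): print(y,len(q),np.median(q[:,2]).round(1),end="; ")
    print()
E
python3 - <<'E'
from h import *
line(-200,10,"scene"); line(-250,10,"top")
E
```

```text
t 9.80 [ 598.69 -184.61  116.49] phi 34.7 w 88.1 [ 0.49 -1.87 -2.66] [-1.05  0.02 -0.06] 1.3705937191843987
-200 11 130.8; -185 19 133.2; -170 116 220.6; -155 63 163.0; -140 32 121.1; -125 22 116.9; -110 17 114.3; -95 25 111.9; -80 19 108.7; -65 22 105.0; -50 77 90.6; -20 2 104.3; -5 19 105.8; 
t 9.85 [ 598.97 -184.49  117.04] phi 34.7 w 88.1 [ 0.51 -1.83 -2.65] [-0.98  0.1   0.01] 1.3523540832102299
-250 63 279.6; -235 67 261.2; -220 45 244.2; -205 29 254.2; -190 43 264.7; -175 92 253.8; -160 54 177.4; -145 60 148.8; -130 32 119.6; -115 32 116.2; -100 32 112.9; -85 35 110.7; -70 32 107.2; -55 32 104.8; -40 32 73.0; -25 31 72.2; -10 33 106.9; 5 31 105.0;
```

Emit:
move_arm(plan=[[[0,0,0],[0,1.4,1.5],1],[[0,0,0],[0,1.4,1.5],1],[[0,0,0],[0,1.4,1.5],1],[[0,0,0],[0,1.4,1.5],1],[[0,0,0],[0,1.4,1.5],1],[[0,0,0],[0,0.8,-0.6],1],[[0,0,0],[0,0.8,-0.6],1],[[0,0,0],[0,0.8,-0.6],1],[[0,0,0],[0,0.8,-0.6],1],[[0,0,0],[0,0,0],1]])

```text
t: 10.73
tcp_pos: [599.0, -190.1, 107.7]
eef_rot: [[0.999, -0.041, 0.028], [-0.05, -0.821, 0.569], [0.0, -0.57, -0.822]]
ft_force: [0.4, -1.4, -3.3]
width: 0.999
grasp_force: 1.4
```

```bash
python3 - <<'E'
from h import *
line(-200,-40,"scene"); line(-145,10,"top")
E
```

```text
t 10.73 [ 599.01 -190.08  107.74] phi 34.7 w 87.9 [ 0.35 -1.41 -3.27] [-1.05  0.1   0.  ] 1.397406980395317
-200 9 119.0; -185 84 238.2; -170 83 178.0; -155 63 146.1; -140 20 112.3; -125 18 111.3; -110 18 108.7; -95 14 107.9; -80 18 105.9; -65 21 104.4; -50 77 86.7; 
t 10.78 [ 599.03 -190.06  107.74] phi 34.7 w 88.2 [-0.62 -1.   -3.84] [-1.09  0.05 -0.07] 1.4914332143962383
-145 41 114.7; -130 36 112.8; -115 32 111.0; -100 32 109.3; -85 35 108.0; -70 32 106.4; -55 35 103.6; -40 32 72.5; -25 32 72.7; -10 34 107.2; 5 31 105.9;
```

Emit:
move_arm(plan=[[[0,0,0],[0,0.6,0.8],1],[[0,0,0],[0,0.6,0.8],1],[[0,0,0],[0,0.6,-0.4],1],[[0,0,0],[0,0.6,-0.4],1],[[0,0,0],[0,0.6,-0.4],1],[[0,0,0],[0,0.6,-0.4],1],[[0,0,0],[0,0,0],1]])

```text
t: 11.42
tcp_pos: [598.8, -192.9, 105.6]
eef_rot: [[0.999, -0.041, 0.028], [-0.049, -0.82, 0.57], [-0.0, -0.57, -0.821]]
ft_force: [-0.4, -1.5, -2.6]
width: 1.004
grasp_force: 1.4
```

```bash
python3 - <<'E'
from h import *
line(-215,-40,"scene"); line(-145,10,"top")
E
```

```text
t 11.42 [ 598.8  -192.89  105.61] phi 34.7 w 88.4 [-0.43 -1.52 -2.62] [-1.    0.09 -0.01] 1.3675310835242271
-215 10 115.5; -200 7 114.9; -185 120 233.6; -170 75 167.1; -155 49 141.1; -140 16 109.6; -125 20 108.7; -110 19 107.6; -95 19 106.6; -80 20 105.3; -65 20 103.7; -50 72 86.2; 
t 11.47 [ 598.85 -192.9   105.62] phi 34.7 w 88.4 [-0.37 -1.32 -2.74] [-1.07  0.1  -0.01] 1.4436226151883602
-145 32 111.3; -130 33 110.0; -115 35 109.0; -100 32 107.9; -85 31 107.0; -70 32 105.5; -55 37 102.9; -40 32 72.7; -25 31 72.8; -10 33 107.3; 5 31 105.3;
```

Emit:
move_arm(plan=[[[-0.028,0,0],[0,0.4,1.3],1],[[-0.028,0,0],[0,0.4,1.3],1],[[-0.028,0,0],[0,0.4,1.3],1],[[-0.028,0,0],[0,0.4,1.3],1],[[-0.028,0,0],[0,0.4,1.3],1],[[-0.028,0,0],[0,0.4,1.3],1],[[0,0,0],[0,0,0],1]])

```text
t: 12.1
tcp_pos: [599.5, -188.6, 98.5]
eef_rot: [[0.999, -0.042, 0.021], [-0.046, -0.905, 0.423], [0.001, -0.424, -0.906]]
ft_force: [0.1, 0.7, -0.3]
width: 1.0
grasp_force: 0.0
```

```bash
python3 - <<'E'
from h import *
line(-215,-40,"scene"); line(-145,10,"top")
E
```

```text
t 12.10 [ 599.51 -188.65   98.49] phi 25.0 w 88.0 [ 0.06  0.7  -0.3 ] [-0.32 -0.05  0.04] 0.0
-215 74 248.9; -200 21 228.3; -185 9 105.4; -170 13 240.8; -155 182 207.7; -140 34 107.1; -125 18 104.1; -110 16 103.3; -95 16 102.9; -80 20 104.0; -65 16 103.1; -50 68 88.8; 
t 12.15 [ 599.47 -188.94   98.58] phi 25.1 w 88.0 [-0.5   0.17  1.07] [-0.32  0.05 -0.01] 0.0
-145 54 125.8; -130 33 104.3; -115 30 104.3; -100 34 103.9; -85 31 103.9; -70 31 104.3; -55 32 104.3; -40 32 72.6; -25 30 72.8; -10 33 107.0; 5 31 105.6;
```

The stick is down flat: the ridge sits at about 104 along its whole length, with no load on the fingers. Now I'll push it toward the block.

Emit:
move_arm(plan=[[[0,0,0],[0,-1.8,0.85],1],[[0,0,0],[0,-1.8,0.85],1],[[0,0,0],[0,-1.8,0.85],1],[[0,0,0],[0,-1.8,0.85],1],[[0,0,0],[0,-1.8,0.85],1],[[0,0,0],[0,-1.8,0.85],1],[[0,0,0],[0,-1.8,0.85],1],[[0,0,0],[0,-1.8,0.85],1],[[0,0,0],[0,-1.8,0.85],1],[[0,0,0],[0,-1.8,0.85],1],[[0,0,0],[0,-1.8,0.85],1],[[0,0,0],[0,0,0],1]])

```text
t: 13.2
tcp_pos: [600.2, -168.2, 97.8]
eef_rot: [[0.999, -0.044, 0.021], [-0.049, -0.904, 0.425], [0.0, -0.425, -0.905]]
ft_force: [-0.5, -2.9, 1.9]
width: 1.001
grasp_force: 1.7
```

```bash
cat >> h.py <<'E'
def gap():
    st(); c,P=stick("top"); x=P[...,0]-607-0.047*(P[...,1]+40)
    for xo in(-20,0,20):
        k=(abs(x-xo)<5)&(P[...,1]>-70)&(P[...,1]<0); q=P[k]
        lo=q[q[:,2]<90]; print(xo,"floor gap y",(lo[:,1].min(),lo[:,1].max()) if len(lo) else "closed")
    cv2.imwrite("pics/g.png",cv2.resize(c["frame"][110:230,190:330],None,fx=5.6,fy=5,interpolation=cv2.INTER_CUBIC))
E
python3 - <<'E'
from h import *
gap()
E
```

```text
t 13.20 [ 600.16 -168.23   97.84] phi 25.1 w 88.1 [-0.51 -2.94  1.94] [-1.02  0.01 -0.03] 1.7165745701640844
-20 floor gap y (np.float64(-27.955543782080895), np.float64(-17.523462716440672))
0 floor gap y (np.float64(-28.516720510932686), np.float64(-17.996332797758196))
20 floor gap y (np.float64(-28.930259739310802), np.float64(-20.513090481483033))
```

View pics/g.png

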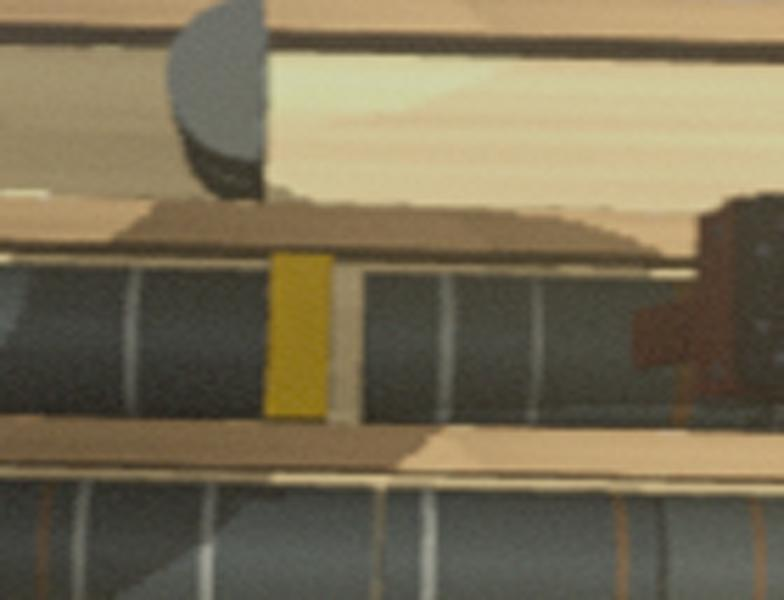

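The crop shows the stick flat and square in the row. Its foot is at column ~363 and the block face at ~331, so about 12 mm is left.

Emit:
move_arm(plan=[[[0,0,0],[0,-0.9,0.4],1],[[0,0,0],[0,-0.9,0.4],1],[[0,0,0],[0,-0.9,0.4],1],[[0,0,0],[0,-0.9,0.4],1],[[0,0,0],[0,-0.9,0.4],1],[[0,0,0],[0,-0.9,0.4],1],[[0,0,0],[0,-0.9,0.4],1],[[0,0,0],[0,-0.9,0.4],1],[[0,0,0],[0,-0.9,0.4],1],[[0,0,0],[0,-0.9,0.4],1],[[0,0,0],[0,0,0],1]])

```text
t: 14.17
tcp_pos: [600.4, -158.5, 97.8]
eef_rot: [[0.999, -0.044, 0.02], [-0.049, -0.904, 0.425], [-0.0, -0.425, -0.905]]
ft_force: [-0.3, -3.4, 2.0]
width: 1.001
grasp_force: 1.7
```

```bash
python3 - <<'E'
from h import *
gap()
E
```

```text
t 14.17 [ 600.4  -158.54   97.8 ] phi 25.1 w 88.1 [-0.33 -3.36  2.03] [-1.05  0.11  0.01] 1.7160562053322792
-20 floor gap y (np.float64(-27.51488657793765), np.float64(-17.516337608186316))
0 floor gap y (np.float64(-18.206847533004442), np.float64(-17.986698350116686))
20 floor gap y (np.float64(-20.671126387735715), np.float64(-20.405815928797686))
```

Force is still just sliding friction, with about 2-3 mm left.

Emit:
move_arm(plan=[[[0,0,0],[0,-0.6,0.3],1],[[0,0,0],[0,-0.6,0.3],1],[[0,0,0],[0,-0.6,0.3],1],[[0,0,0],[0,-0.6,0.3],1],[[0,0,0],[0,0,0],1]])

```text
t: 14.63
tcp_pos: [600.6, -156.8, 97.8]
eef_rot: [[0.999, -0.045, 0.021], [-0.049, -0.904, 0.424], [0.0, -0.424, -0.905]]
ft_force: [0.2, -4.2, 1.6]
width: 1.0
grasp_force: 2.4
```

Emit:
move_arm(plan=[[[0,0,0],[0,-0.6,0.3],1],[[0,0,0],[0,-0.6,0.3],1],[[0,0,0],[0,-0.6,0.3],1],[[0,0,0],[0,0,0],1]])

```text
t: 14.97
tcp_pos: [600.7, -156.6, 97.7]
eef_rot: [[0.999, -0.046, 0.022], [-0.051, -0.905, 0.422], [0.001, -0.422, -0.906]]
ft_force: [-1.2, -8.3, 2.0]
width: 0.999
grasp_force: 4.0
```

```bash
python3 - <<'E'
from h import *
gap()
E
```

```text
t 14.97 [ 600.7  -156.58   97.71] phi 25.0 w 87.9 [-1.21 -8.33  2.02] [-2.04  0.27  0.03] 4.012422077357769
-20 floor gap y (np.float64(-39.60307692285717), np.float64(-19.41272602039698))
0 floor gap y closed
20 floor gap y closed
```

View pics/g.png

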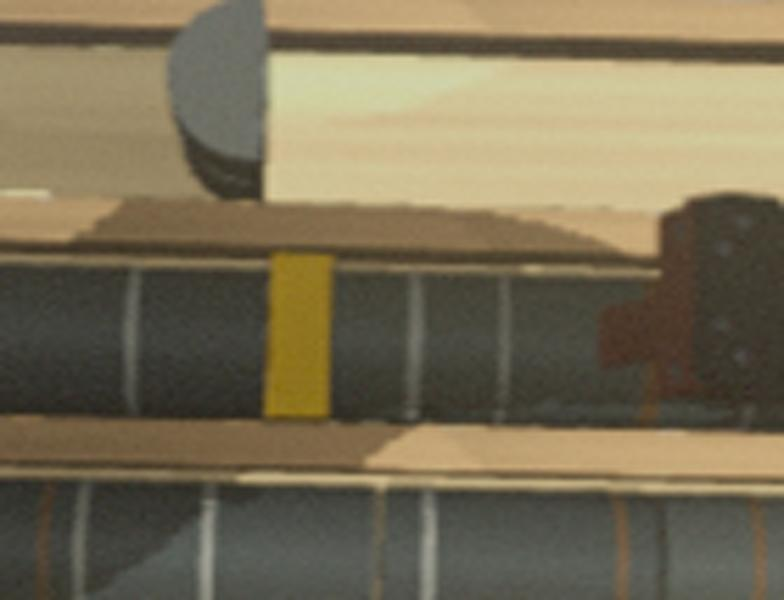

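The gap is closed (the stick meets the yellow at column 331) and the force has risen to 8 N, so it is butted. Now I'll back off and lift clear.

Emit:
move_arm(plan=[[[0,0,0],[0,2,-1],1],[[0,0,0],[0,4,-2],1],[[0,0,0],[0,4,-2],1],[[0,0,0],[0,0,-10],1],[[0,0,0],[0,0,-20],1],[[0,0,0],[0,0,-25],1],[[0,0,0],[0,0,-25],1],[[0,0,0],[0,0,-25],1],[[0,0,0],[0,0,-25],1],[[0,0,0],[0,0,-25],1],[[0,0,0],[0,0,0],1],[[0,0,0],[0,0,0],1]])

```text
t: 16.02
tcp_pos: [597.5, -232.0, 240.0]
eef_rot: [[0.999, -0.044, 0.023], [-0.05, -0.904, 0.424], [0.003, -0.424, -0.906]]
ft_force: [-1.0, 0.6, 0.2]
width: 0.999
grasp_force: 0.0
```

```bash
python3 - <<'E'
from h import *
gap(); line(-215,10,"scene")
for n in("top","scene"):
    c=read_camera(n); cv2.imwrite(f"pics/{n}_end.png",c["frame"])
E
```

```text
t 16.02 [ 597.49 -231.96  240.  ] phi 25.1 w 87.9 [-0.99  0.56  0.18] [-0.29  0.06 -0.01] 0.0
-20 floor gap y (np.float64(-65.98786791203256), np.float64(-17.411692263506662))
0 floor gap y closed
20 floor gap y closed
t 16.07 [ 596.86 -230.84  238.53] phi 25.2 w 88.2 [-0.76 -0.06 -0.67] [-0.35 -0.   -0.02] 0.0
-215 5 381.1; -200 206 358.1; -185 53 264.1; -170 15 103.1; -155 15 103.2; -140 15 103.7; -125 14 103.1; -110 15 103.1; -95 19 103.2; -80 17 102.9; -65 18 102.8; -50 17 103.0; -35 16 103.1; -20 13 103.5; -5 20 105.7;
```

View pics/scene_end.png

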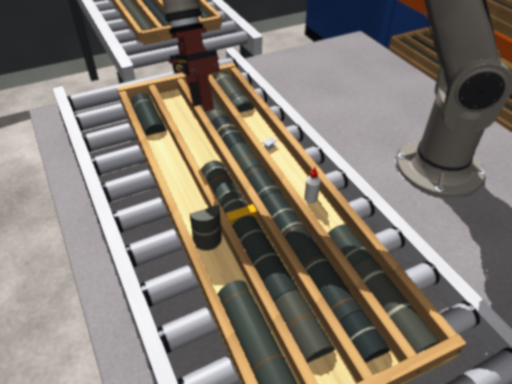

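View pics/top_end.png

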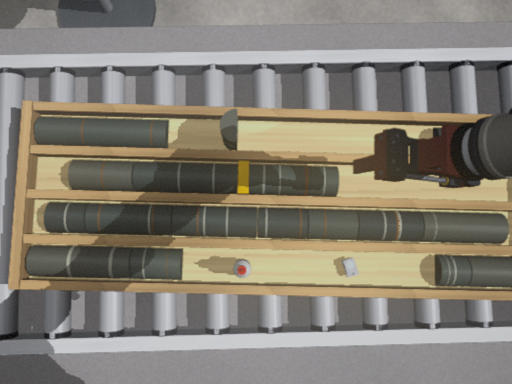

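The stick lies flat from (250,180) to (338,180), butted against the block at (243,177). The hand is clear at (400,155), and the stub (230,128), bottle (242,268) and lens (349,267) have not moved.

```bash
python3 -c "
from rig import job
print(job.sign_off())"
```

```text
the job is handed in; nothing more can be done
None
```

The stick lies flat in its row with its cut face down and its foot against the yellow block; the hand is clear, the stub, bottle and lens are where they were, and the job is handed in at about 16 s. The stick's top end came off the fingertip for the last 14 mm or less, and I did not see whether it slid or dropped there.

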